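# Set a tripod leg to its length mark and close its cam lever

### The arm

A 6-joint arm with a two-finger parallel gripper is mounted at the origin on a cart in front of the work surface, level with it; the furniture and walls round the work are solid. World frame = base frame: x ahead of the robot, y to its left, z up, the work surface at z = 0. Lengths are in mm, angles in degrees, forces in N, time in s.
With the tool pointing down it reaches from about 300 to 850 mm from the base axis. Payload 4.2 kg.
Tool frame: the origin (TCP) lies on the centre line of the jaws, within the pads' length; the fingertips stand 14 mm ahead of it and the grasp point (between the pads) lies 5 mm behind it; z points along the fingers, y is the line along which they close (so a half turn about z gives the same grasp; the last joint's range is limited). The gripper opens to 91 mm and grips with 3 to 60 N. Pads are 32 mm wide; open, the fingers measure 118 mm over their backs; the gripper's body (76 mm by 178 mm) begins 60 mm behind the grasp point.
Start: joints at [-76.662, 18.312, 89.639, -0, 72.044, -1.146], TCP at [143.819, -556.739, 227.976] pointing down, gripper open.
Joint ranges: [-177.97, 177.97], [-48.28, 115.42], [12.27, 149.76], [-77.06, 257.06], [2.81, 150.46], [-146.56, 146.56]. Speed limits (degrees/s): [147.25, 147.25, 180, 180, 180, 180].

### API

Orientations are given as [roll, pitch, yaw] about the fixed x, y, z axes, in that order (R = Rz(yaw) Ry(pitch) Rx(roll)).
In Python, from workcell import env gives the robot as it stands.
- The arm moves only by the tool arm_command, never from a script. Its argument "motion" is a list of rows, each an object with "offset": the shift along the tool's x, y, z in m, a list of three; "spin": the turn about the tool's z in rad. In form: [{"offset": [tx, ty, tz], "spin": spin}, ...]. A call has 1 to 5 rows; each row shifts and turns the commanded pose from where the row before left it, along the tool's axes as they then stand; what a row does not reach is not made up. A row lasts 1/8 s, in which the tool goes at most 62.5 mm and 10.7 degrees, less where a joint would pass 70% of its speed; a pose out of reach is approached as far as the arm can. A call with a gripper value outside its range is refused whole. "jaw" is the finger opening in m, from 0 to 0.0912, set as the call begins (left out, the last holds). The fingers move at their own pace and stop on an object; "newtons" is the grip in N (left out, the last holds). Time passes only in rows, so rows that do not move let the fingers close. It gives the time, the measured TCP pose, the force, the opening and the grip force at its end, in the units of the state.
- env.state(): the state, without advancing time (a new reading comes with each control period).
- env.grab_frame(name): name is "side" or "top" or "wrist"; returns (picture, depth): 400x640x3 uint8, blue, green, red; 400x640 float32, mm along the optical axis (not along the pixel's ray), 0 where there is no reading.
- env.camera_model(name): a dict with "fx", "fy", "cx", "cy" (pixels), "eye" and "rotation" of the camera in the world; the wrist camera has in their place "hand_eye" (4x4, takes a point from camera to tool coordinates, whose origin is the TCP and whose axes are the flange's). Camera axes: x right, y down, z forward; pixel columns grow to the right and rows downward; lengths in mm; the calibration is good to about 2 mm. A picture is of the moment at which its call begins: read the wrist's pose just before it. camera_model takes no time and is no camera call.
- env.job_done(): hands the job in; it is judged then, once.
Trained networks look in the newest picture that a camera, given by its name, has taken for a name from the list of things; names that differ only in an ending like _2 or _b are one class to them, and where a whole thing is asked for, a point or a joint stands for the part that bears it (a point fixed in the world has none). Each returns a list of dicts, best first, with "score" (0 to 1); they miss things now and then, are a little off and sometimes report something else, mostly with a low value. They report only what shows in the picture. A call takes as long as a camera call.
- env.boxes_of(camera, target): "bbox" ([left, top, right, bottom] in pixels, round what is visible of it).
- env.pinpoint(camera, target): "location" ([column, row] in pixels: a listed point, or the origin of a listed thing).
The state is a dict: "time_s": time; "qpos": joint angles; "qvel": joint speeds; "effort": joint torques, N m; "ee_pos": TCP position; "ee_rot": TCP orientation; "force": force on the tool from outside, world axes, zero at the start; "torque": the same for the moment, N m; "gripper_width": finger opening in mm; "gripper_force": force on a finger pad.
Only numpy, scipy, OpenCV 4.12 (cv2) and the standard library are available. Lean on these libraries where they do the work, as an engineer would, in place of code of your own. Each camera call takes 0.05 s, during which the arm holds its last target. There are 200 camera calls.

### The job

A lamp-stand leg is clamped in the bench cradle, and a spring keeps pushing its dark sliding section out. Slide that section in until the front edge of its grey collar stands right at the orange tape band (not the blue one) and, keeping it at that length, swing the red cam lever fully closed so that it lies along the leg. The clamp nut is not tightened yet and the leg would spring out again, so finish while still holding the leg there with the lever closed; leave the other tools where they lie.

Things in the scene. Friction and masses are not known exactly. Their poses are not given: they have to be found in the camera images.
- cradle: Fixed bench cradle, screwed down: green board 330 x 90 x 12 mm with two grey saddles that hold a bare 20 mm aluminium tube level, its axis 42 mm above the table. Origin on the table under the tube axis; x along the tube towards the saddles (their near face 103 mm from the origin, tops 62 mm high), z up.
- leg: Sliding section: grey collar 40 long, 36 wide, top 59 mm above the table, then a dark 29 mm tube with rubber foot, 172 mm in all. Origin on the tube axis at the collar's front edge (towards the saddles), the rest at -x; axes as the cradle's. Slides along x only, 135 mm; starts fully out. A spring pushes it to -x with 3 to 5 N; friction 0.5 N. The closed lever does not hold it, only the hand does.
- cam_lever (a joint): Red cam lever's angle about its upright pivot on top of the collar, rad: 0 = closed, at its stop (handle along the leg, pointing to the foot, leg's -x); 1.2 to 1.5 at the start = open (handle out to the side, leg's +y). Closing turns it counter-clockwise seen from above. It stays at any angle and takes 0.04 N m to turn.
- lever_pivot (a point): On the lever's pivot at half height of its bar, 20 mm behind the collar's front edge, 75 mm above the table. Lever: flat-sided red bar 14 mm thick, 62 to 88 mm above the table, from 18 mm past the pivot to the handle tip 69 mm away; grip it across its thickness over the pivot to slide the leg and turn the lever. Turns with the lever; x points from handle tip to pivot.
- lever_tip (a point): Point near the lever's handle tip, 65 mm from the pivot, at half height of the bar.
- band_orange: Orange tape band, 6 mm wide, round the bare 20 mm tube: the length mark for this job. Origin at the centre of the band on the tube axis, x along the tube as the cradle's. It does not obstruct the collar, which slides over it.
- band_blue: Blue tape band, 6 mm wide, likewise: not for this job; either band may be the nearer one.
- tape_measure: Bystander: yellow and black tape measure, 76 x 64 x 31 mm, origin under its centre.
- masking_tape: Bystander: roll of masking tape lying flat, 105 mm across, 24 mm high, origin under its centre.
- spanner_2: Bystander: small steel spanner lying flat, 162 mm long, origin under its centre.
- screwdriver_1: Bystander: red screwdriver lying flat, 210 mm long, origin under its centre.
- hammer: Bystander: small hammer with a wooden handle, lying flat, 258 mm long, origin under its centre.

How it is judged:
By the outcome, as a careful person would: the job done as asked, in the order asked, and still so for the second after the job is handed in, while the arm keeps its last pose, push and grip.
It also fails if it takes over 40 s, if anything falls off the work surface, if the arm or the gripper's body presses on something with over 40 N, if the wrist force passes 120 N, or if a joint passes its speed limit or range.

## Working session

There is one attempt and no reset: what is moved stays moved. The work goes in short steps, Python scripts to look and compute and a tool call to move; the robot and the scene stay as the last step left them, time stands still between calls to the robot, and variables do not carry over. Pictures are saved under pics/ and viewed, at most 10 in all, crops included, and the job is handed in when it is done.

Besides the shell and the picture viewer there is one more tool, called after "Request:" in YAML: its name, and indented under it one key for each argument. arm_command: Moves the arm, as the interface text tells. Its arguments: {"type":"object","properties":{"motion":{"type":"array"},"jaw":{"type":"number"},"newtons":{"type":"number"}},"required":["motion"]}

```bash
mkdir -p pics; ls; cat > h.py <<'E'
import numpy as np, cv2
from scipy.spatial.transform import Rotation as R
from workcell import env
def cam(n):
    m=env.camera_model(n)
    if 'eye' in m: return m,np.array(m['rotation']),np.array(m['eye'])
    s=env.state(); he=np.array(m['hand_eye']); Rt=R.from_euler('xyz',s['ee_rot'],degrees=True).as_matrix()
    return m,Rt@he[:3,:3],Rt@he[:3,3]+np.array(s['ee_pos'])
def ray(c,px):
    m,Rm,e=c; d=Rm@np.array([(px[0]-m['cx'])/m['fx'],(px[1]-m['cy'])/m['fy'],1]); return e,d
def atz(c,px,z):
    e,d=ray(c,px); return e+d*(z-e[2])/d[2]
def proj(c,p):
    m,Rm,e=c; q=Rm.T@(np.array(p)-e); return np.array([m['fx']*q[0]/q[2]+m['cx'],m['fy']*q[1]/q[2]+m['cy']])
E
python3 - <<'E'
from h import *
print(env.state())
for n in ['top','side']:
    c=cam(n); im,d=env.grab_frame(n); cv2.imwrite(f'pics/{n}0.png',im); print(n,c[1].tolist(),c[2])
    for t,z in [('cradle',0),('leg',42),('lever_pivot',75),('lever_tip',75),('band_orange',42),('band_blue',42)]:
        for r in env.pinpoint(n,t)[:2]: print(t,round(r['score'],2),np.round(r['location'],1),atz(c,r['location'],z).round(1))
E
```

```text
pics
{'time_s': 0.0, 'qpos': array([-7.66647512e+01,  1.83501781e+01,  8.97071926e+01,  4.29553040e-04,
        7.20441304e+01, -1.14584354e+00]), 'qvel': array([-0.0322971 , -0.03727579,  0.09883625, -0.01284485,  0.02410785,
        0.06592553]), 'effort': array([ 6.22377265e-04, -4.12459445e+01, -2.31972259e+01,  7.29446299e-02,
        4.56104719e-02, -1.32793698e-04]), 'ee_pos': array([ 143.6749912 , -556.25276665,  227.12960389]), 'ee_rot': array([-1.79898527e+02, -2.43807320e-03,  1.44809574e+01]), 'force': array([ 0.42066723, -0.85170927,  0.03638274]), 'torque': array([-0.01839515,  0.03599976,  0.01001727]), 'gripper_force': 0.0, 'gripper_width': 91.07440535183284}
top [-176.4237078159572, 0.05570811488332428, -89.32887376191496] [ 389.20354058   31.66685353 1591.86087867]Traceback (most recent call last):
  File "<stdin>", line 6, in <module>
  File "h.py", line 12, in atz
    e,d=ray(c,px); return e+d*(z-e[2])/d[2]
                                       ~^^^
IndexError: invalid index to scalar variable.
```

```bash
sed -i "s/return m,np.array(m\['rotation'\])/return m,R.from_euler('xyz',m['rotation'],degrees=True).as_matrix()/" h.py
python3 - <<'E'
from h import *
for n in ['top','side']:
    c=cam(n); im,d=env.grab_frame(n); cv2.imwrite(f'pics/{n}0.png',im); print(n,c[2],c[1][:,2])
    for t,z in [('cradle',0),('leg',42),('lever_pivot',75),('lever_tip',75),('band_orange',42),('band_blue',42)]:
        for r in env.pinpoint(n,t)[:2]: print(t,round(r['score'],2),np.round(r['location'],1),atz(c,r['location'],z).round(1))
E
```

```text
top [ 389.20354058   31.66685353 1591.86087867] [ 0.06236191  0.00170096 -0.99805215]
cradle 0.73 [349.1 192.4] [516.  -43.3   0. ]
leg 0.57 [370.1 192.9] [ 511.8 -110.1   42. ]
lever_pivot 0.62 [375.2 193.7] [ 506.8 -123.4   75. ]
lever_tip 0.53 [383.7 209.7] [ 455.8 -150.8   75. ]
band_blue 0.65 [381.2 208.6] [ 460.7 -146.6   42. ]
side [ 769.04113434 -509.85497267 1064.64881811] [-0.24300834  0.44820328 -0.86026785]
cradle 0.58 [317.3 223.4] [512.3 -54.4   0. ]
lever_pivot 0.74 [394. 157.] [634.2 253.9  75. ]
lever_pivot 0.56 [306.5 231.6] [ 515.6 -125.5   75. ]
lever_tip 0.65 [285.7 227.7] [ 455.1 -144.6   75. ]
```

View pics/top0.png

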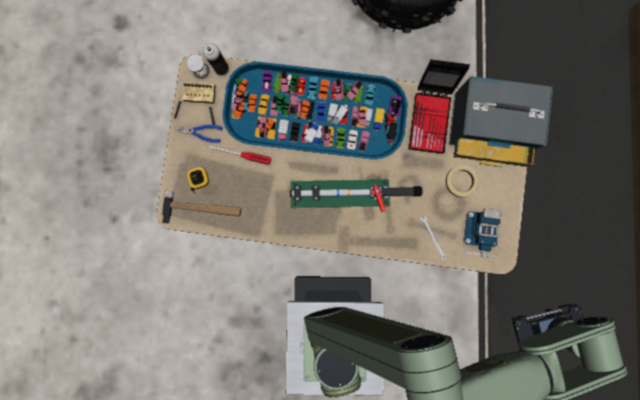

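View pics/side0.png

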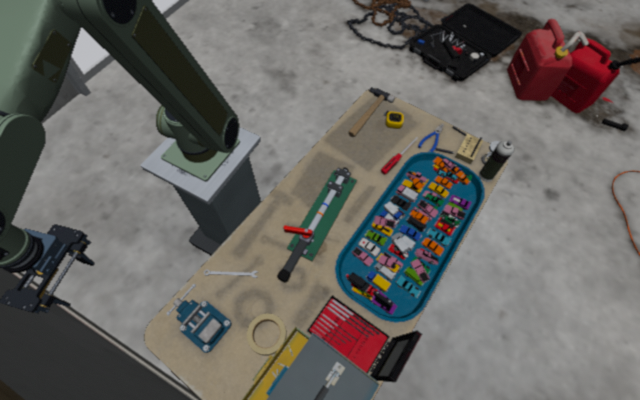

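The top view shows the leg with its red lever at about (378,193), the foot to the right (world -y), the orange band near (357,192) and the blue one near (338,192). The side view agrees, with the lever at about (297,230). I'll move above it for a closer look.

Request:
arm_command:
  motion:
    - {"offset": [0.03, -0.02, -0.03], "spin": 0}
    - {"offset": [0.046, -0.034, -0.02], "spin": 0}
    - {"offset": [0.046, -0.034, -0.01], "spin": 0}
    - {"offset": [0.046, -0.034, -0.01], "spin": 0}
    - {"offset": [0.046, -0.034, 0], "spin": 0}
  jaw: 0.05

```text
time_s: 1.42
ee_pos: [313.2, -351.0, 299.0]
ee_rot: [179.9, -0.1, 14.5]
force: [0.1, -0.6, -0.2]
gripper_width: 50.3
gripper_force: 0.0
```

Request:
arm_command:
  motion:
    - {"offset": [0.046, -0.034, 0], "spin": 0}
    - {"offset": [0.046, -0.034, 0], "spin": 0}
    - {"offset": [0.046, -0.034, 0], "spin": 0}
    - {"offset": [0.046, -0.034, 0], "spin": 0}
    - {"offset": [0.046, -0.034, 0], "spin": -0.18}

```text
time_s: 2.05
ee_pos: [493.2, -128.4, 298.2]
ee_rot: [180.0, -0.0, 25.1]
force: [0.6, -1.0, -0.4]
gripper_width: 50.2
gripper_force: 0.0
```

```bash
cat > look.py <<'E'
from h import *
import sys
def look(name):
    n='wrist'; c=cam(n); im,d=env.grab_frame(n); cv2.imwrite(f'pics/{name}.png',im); np.save(f'pics/{name}.npy',d)
    s=env.state(); print(s['time_s'],s['ee_pos'].round(1),s['ee_rot'].round(2),c[2].round(1))
    for t,z in [('leg',42),('lever_pivot',75),('lever_tip',75),('band_orange',42),('band_blue',42)]:
        for r in env.pinpoint(n,t)[:2]: print(t,round(r['score'],2),np.round(r['location'],1),atz(c,r['location'],z).round(1))
    return c,im,d
if __name__=='__main__': look(sys.argv[1])
E
python3 look.py w1
```

```text
2.1 [ 497.2 -123.1  297.8] [-179.83   -0.36   25.62] [ 554.9 -101.2  456. ]
leg 0.73 [317.2 155.3] [ 516.8 -110.7   42. ]
lever_pivot 0.74 [330. 160.] [ 521.3 -126.6   75. ]
lever_tip 0.88 [320.9 214.7] [ 453.1 -146.1   75. ]
lever_tip 0.33 [276.3 130.6] [525.7 -53.   75. ]
band_orange 0.65 [265.6 136.7] [510.1 -39.2  42. ]
band_blue 0.41 [239.2 121.3] [513.6  -0.7  42. ]
```

View pics/w1.png

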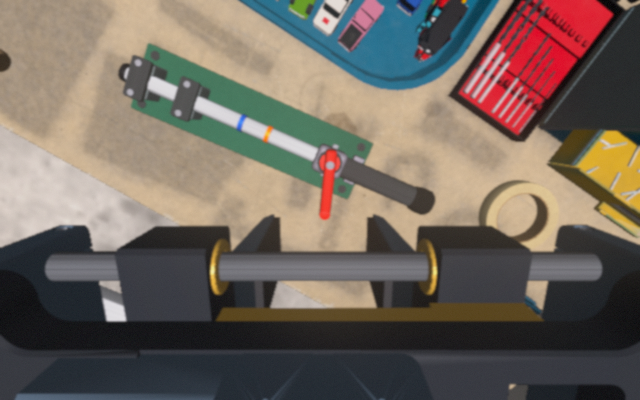

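The wrist picture shows the red lever from pivot (330,160) to tip (325,215), the orange band at (267,134), the blue at (241,122), and the collar's front edge at about (315,155). I'll refine this by colour and depth now that the arm has settled.

```bash
cat > seg.py <<'E'
from look import *
def pts(c,d,mask):
    m,Rm,e=c; v,u=np.nonzero(mask&(d>0)); z=d[v,u].astype(float)
    return e+np.stack([(u-m['cx'])/m['fx']*z,(v-m['cy'])/m['fy']*z,z],1)@Rm.T,u,v
def seg(name):
    c,im,d=look(name); h=cv2.cvtColor(im,cv2.COLOR_BGR2HSV); H,S,V=h[...,0],h[...,1],h[...,2]
    for t,mk in [('red',((H<5)|(H>174))&(S>170)&(V>100)),('orange',(H>8)&(H<22)&(S>150)&(V>150)),('blue',(H>105)&(H<125)&(S>150)&(V>100))]:
        p,u,v=pts(c,d,mk); lo,hi=((68,100) if t=='red' else (42,60)); k=(p[:,2]>lo)&(p[:,2]<hi)&(abs(p[:,0]-500)<90)&(p[:,1]>-230)&(p[:,1]<150); 
        if t!='red': k&=(p[:,0]>495)&(p[:,0]<535)
        p,u,v=p[k],u[k],v[k]
        if len(p)<5: print(t,len(p)); continue
        print(t,len(p),'med',np.median(p,0).round(1),'min',p.min(0).round(1),'max',p.max(0).round(1),'px',u.mean().round(1),v.mean().round(1),'atz52',atz(c,(u.mean(),v.mean()),51).round(1))
        if t=='red':
            q=p[p[:,2]>82][:,:2].astype(np.float32); a=cv2.fitLine(q,cv2.DIST_HUBER,0,.01,.01).ravel(); print(' dir deg',np.degrees(np.arctan2(a[1],a[0])),'through',a[2:], 'ends',(np.percentile((q-a[2:])@a[:2],[1,99])[:,None]*a[:2]+a[2:]).round(1).tolist())
    return c,im,d
if __name__=='__main__': seg(sys.argv[1])
E
python3 seg.py w2
```

```text
2.4 [ 491.5 -131.   298. ] [1.7998e+02 2.0000e-02 2.4680e+01] [ 553.6 -103.9  455.7]
leg 0.58 [316.3 155.1] [ 514.7 -111.9   42. ]
lever_pivot 0.96 [328.3 156. ] [ 523.  -125.1   75. ]
lever_pivot 0.72 [243.  120.7] [518.4 -15.   75. ]
lever_tip 0.7 [320.2 214.7] [ 450.8 -147.2   75. ]
band_orange 0.49 [263.6 134.4] [510.4 -38.1  42. ]
band_blue 0.44 [244.4 118.4] [518.8  -7.9  42. ]
red 618 med [ 493.  -136.5   88.8] min [ 453.1 -153.4   68.9] max [ 534.7 -117.9   91.1] px 326.6 182.9 atz52 [ 487.8 -139.4   51. ]
 dir deg 18.797838 through [ 492.26462 -136.6203 ] ends [[455.2, -149.2], [533.1, -122.7]]
orange 57 med [515.7 -40.9  52.4] min [504.4 -43.3  45.8] max [525.4 -38.8  55.5] px 265.7 131.9 atz52 [515.3 -40.8  51. ]
blue 48 med [514.9  -5.2  52.5] min [504.4  -6.8  46.6] max [524.1  -2.9  54.9] px 239.2 120.3 atz52 [514.6  -4.9  51. ]
```

Request:
arm_command:
  motion:
    - {"offset": [0.025, 0.008, 0.03], "spin": 0}
    - {"offset": [0, 0, 0.05], "spin": 0.103}
    - {"offset": [0, 0, 0.05], "spin": 0}
    - {"offset": [0, 0, 0.03], "spin": 0}
    - {"offset": [0, 0, 0], "spin": 0}

```text
time_s: 3.28
ee_pos: [516.5, -126.8, 135.9]
ee_rot: [-179.8, 0.3, 18.9]
force: [0.1, -0.6, 0.2]
gripper_width: 49.8
gripper_force: 0.0
```

Request:
arm_command:
  motion:
    - {"offset": [0, 0, 0], "spin": 0}
    - {"offset": [0, 0, 0], "spin": 0}

```text
time_s: 3.52
ee_pos: [519.3, -127.2, 139.8]
ee_rot: [179.9, -0.2, 18.9]
force: [-0.3, 0.2, 0.0]
gripper_width: 50.3
gripper_force: 0.0
```

```bash
python3 seg.py w3
```

```text
3.575 [ 519.2 -127.2  139.6] [ 1.7989e+02 -1.6000e-01  1.8890e+01] [ 583.3 -106.7  297.7]
leg 0.8 [296.7 207.2] [ 512.5 -107.5   42. ]
lever_pivot 0.6 [323.8 218.4] [ 520.  -129.4   75. ]
lever_tip 0.8 [319.  298.6] [ 455.1 -147.5   75. ]
lever_tip 0.43 [321.8 220.4] [ 518.  -128.4   75. ]
band_orange 0.46 [218.1 183.1] [511.1 -38.7  42. ]
band_blue 0.53 [181.4 167.6] [514.   -6.7  42. ]
red 1139 med [ 506.1 -132.9   88.6] min [ 455.5 -154.2   82.5] max [ 535.3 -117.1   90.9] px 321.2 250.9 atz52 [ 484.9 -139.1   51. ]
 dir deg 18.85753 through [ 498.22873 -134.65991] ends [[457.3, -148.6], [534.0, -122.4]]
orange 168 med [517.3 -41.   52.5] min [504.8 -43.8  44.2] max [525.7 -38.1  55.4] px 218.5 179.8 atz52 [516.4 -40.8  51. ]
blue 161 med [516.5  -5.1  52.9] min [503.9  -8.2  45. ] max [524.7  -2.2  55.5] px 174.5 166.4 atz52 [515.5  -4.8  51. ]
```

View pics/w3.png

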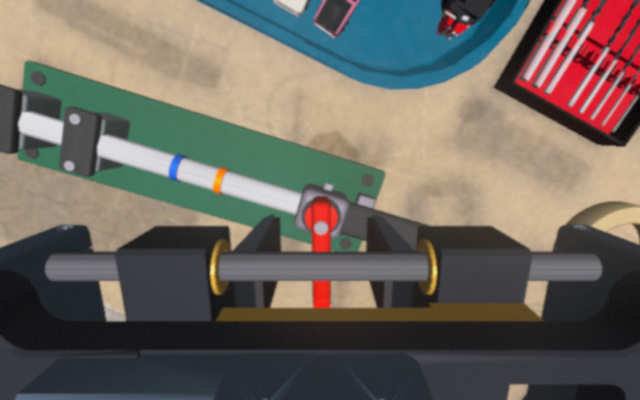

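The lever's pivot screw is at (321,228), centred between the open fingers. The collar's front edge is near (299,205) and the orange band is at (219,180). I'll descend to grip and get the collar edge from the saved depth.

Request:
arm_command:
  motion:
    - {"offset": [-0.0015, 0, 0.03], "spin": 0}
    - {"offset": [0, 0, 0.02], "spin": 0}
    - {"offset": [0, 0, 0.01], "spin": 0}
    - {"offset": [0, 0, 0], "spin": 0}
    - {"offset": [0, 0, 0], "spin": 0}

```text
time_s: 4.45
ee_pos: [517.5, -127.5, 78.7]
ee_rot: [179.9, -0.1, 18.9]
force: [0.6, 0.5, -0.0]
gripper_width: 49.9
gripper_force: 0.0
```

```bash
python3 - <<'E'
from seg import *
m=env.camera_model('wrist'); he=np.array(m['hand_eye']); Rt=R.from_euler('xyz',[179.89,-.16,18.89],degrees=True).as_matrix()
c=(m,Rt@he[:3,:3],Rt@he[:3,3]+np.array([519.2,-127.2,139.6]))
im=cv2.imread('pics/w3.png'); d=np.load('pics/w3.npy')
p,u,v=pts(c,d,np.ones(d.shape,bool))
# tube direction: board side edges / tube crest
t=p[(p[:,1]>-95)&(p[:,1]<60)&(abs(p[:,0]-516)<14)&(p[:,2]>44)&(p[:,2]<57)]
print('tube fit',np.polyfit(t[:,1],t[:,0],1))
h=cv2.cvtColor(im,cv2.COLOR_BGR2HSV)
g=(h[...,0]>60)&(h[...,0]<90)&(h[...,1]>100); b,_,_=pts(c,d,g); b=b[(abs(b[:,2]-12)<5)]
ys=np.arange(-90,60,10); R_=[b[abs(b[:,1]-y)<3][:,0].max() for y in ys]; L=[b[abs(b[:,1]-y)<3][:,0].min() for y in ys]
print('edges',np.polyfit(ys,R_,1),np.polyfit(ys,L,1), 'board y min',b[:,1].min())
k=(abs(p[:,0]-517)<16)&(abs(p[:,2]-59)<2.5)&(p[:,1]>-140)&(p[:,1]<-85); print('collar top y max',np.percentile(p[k][:,1],[95,99,100]),k.sum())
for y in range(-120,-92,2):
    q=p[(abs(p[:,1]-y)<1)&(abs(p[:,0]-517)<12)&(p[:,2]<66)]; print(y,len(q),np.percentile(q[:,2],[50,90]).round(1) if len(q) else '')
s=env.state(); print(s['ee_pos'],s['ee_rot'],s['force'])
E
```

```text
tube fit [-1.89342062e-02  5.15548240e+02]
edges [-8.55583674e-03  5.55855618e+02] [-9.17747457e-02  4.71430782e+02] board y min -175.34554112176613
collar top y max [-109.63719213 -109.13704243 -108.6454247 ] 366
-120 20 [65.2 65.8]
-118 34 [65.  65.9]
-116 72 [62.4 65.5]
-114 72 [61.5 62.8]
-112 73 [59.  60.2]
-110 72 [57.8 58.9]
-108 74 [52.4 55.5]
-106 80 [49.9 52.8]
-104 76 [49.9 52.7]
-102 74 [49.6 52.6]
-100 77 [50.1 52.5]
-98 79 [50.  52.7]
-96 79 [50.2 53. ]
-94 77 [49.3 52.7]
[ 517.47125157 -127.46840297   78.70823527] [ 1.79943690e+02 -7.40103471e-02  1.89009429e+01] [ 0.60545909  0.54790166 -0.03439937]
```

Request:
arm_command:
  motion:
    - {"offset": [0, 0, 0], "spin": 0}
    - {"offset": [0, 0, 0], "spin": 0}
    - {"offset": [0, 0, 0], "spin": 0}
    - {"offset": [0, 0, 0], "spin": 0}
    - {"offset": [0, 0, 0], "spin": 0}
  jaw: 0
  newtons: 45

```text
time_s: 5.08
ee_pos: [516.6, -126.5, 78.0]
ee_rot: [-179.9, 0.0, 18.9]
force: [-0.1, 4.9, 2.6]
gripper_width: 13.8
gripper_force: 45.0
```

Request:
arm_command:
  motion:
    - {"offset": [0.0052, -0.0161, 0], "spin": 0}
    - {"offset": [0.0052, -0.0161, 0], "spin": 0}
    - {"offset": [0.0052, -0.0161, 0], "spin": 0}
    - {"offset": [0.0052, -0.0161, 0], "spin": 0}
    - {"offset": [0, 0, 0], "spin": 0}

```text
time_s: 5.7
ee_pos: [514.7, -59.6, 78.0]
ee_rot: [179.9, 0.1, 19.0]
force: [-4.1, -3.0, 3.8]
gripper_width: 13.9
gripper_force: 45.0
```

Request:
arm_command:
  motion:
    - {"offset": [0, 0, 0], "spin": 0}
    - {"offset": [0, 0, 0], "spin": 0}

```text
time_s: 5.95
ee_pos: [514.7, -60.7, 78.0]
ee_rot: [180.0, 0.1, 18.9]
force: [-4.4, -3.9, 4.9]
gripper_width: 13.5
gripper_force: 45.0
```

```bash
python3 seg.py w4; python3 - <<'E'
from h import *
im=cv2.imread('pics/w4.png')[150:310,180:420]; cv2.imwrite('pics/w4c.png',cv2.resize(im,None,fx=3.3,fy=3.3,interpolation=cv2.INTER_CUBIC))
E
```

```text
6.0 [514.7 -60.7  78. ] [1.7995e+02 1.4000e-01 1.8930e+01] [579.5 -40.  235.6]
lever_pivot 0.73 [322.8 246.5] [517.2 -61.3  75. ]
lever_pivot 0.46 [238.  206.1] [524.4 -10.6  75. ]
lever_tip 0.33 [325.4 245.5] [518.3 -62.5  75. ]
band_orange 0.41 [289.  224.1] [512.1 -39.5  42. ]
band_blue 0.72 [240.7 204.6] [514.7  -6.   42. ]
red 1337 med [519.7 -63.2  88.5] min [487.3 -77.2  79.5] max [533.5 -51.3  90.6] px 323.3 265.1 atz52 [495.8 -69.   51. ]
 dir deg 18.886936 through [512.4087   -63.085632] ends [[489.8, -70.8], [532.3, -56.3]]
orange 104 med [522.3 -40.1  51.4] min [515.  -42.2  44.6] max [525.8 -37.9  54.7] px 293.0 214.8 atz52 [521.9 -40.   51. ]
blue 276 med [516.6  -5.1  52.7] min [503.9  -8.   44.3] max [525.   -2.4  55.5] px 235.7 206.2 atz52 [515.7  -4.9  51. ]
```

View pics/w4c.png

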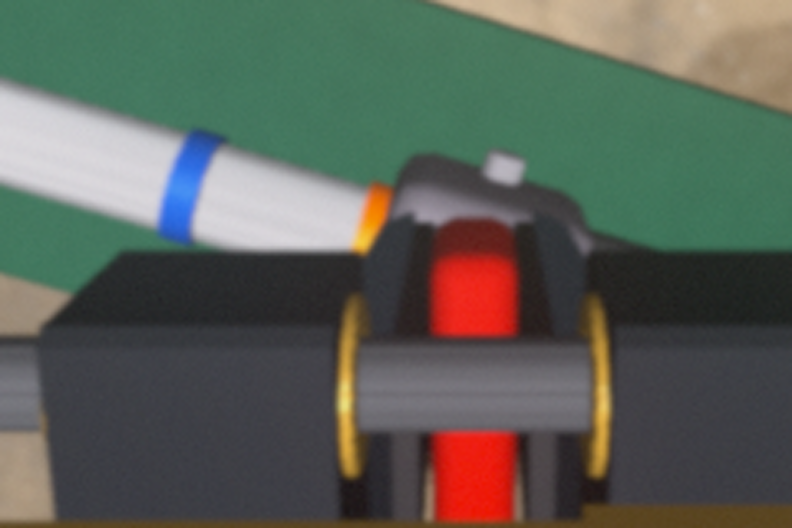

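The crop shows the collar's front edge just at the orange band, with about 2/3 of the band still showing (near (375,215) in the crop), so it is about 1 mm short. Next I'll swing the lever and then trim the length.

Request:
arm_command:
  motion:
    - {"offset": [0, 0, 0], "spin": -0.14}
    - {"offset": [0, 0, 0], "spin": -0.14}
    - {"offset": [0, 0, 0], "spin": -0.14}
    - {"offset": [0, 0, 0], "spin": -0.14}
    - {"offset": [0, 0, 0], "spin": -0.14}

```text
time_s: 6.88
ee_pos: [514.5, -60.8, 78.0]
ee_rot: [-179.9, 0.1, 59.3]
force: [-4.3, -4.2, 5.0]
gripper_width: 13.9
gripper_force: 45.0
```

Request:
arm_command:
  motion:
    - {"offset": [0, 0, 0], "spin": -0.14}
    - {"offset": [0, 0, 0], "spin": -0.14}
    - {"offset": [0, 0, 0], "spin": -0.14}
    - {"offset": [0, 0, 0], "spin": -0.14}
    - {"offset": [0, 0, 0], "spin": 0}

```text
time_s: 7.5
ee_pos: [514.3, -60.8, 78.0]
ee_rot: [-179.8, 0.1, 91.2]
force: [-5.8, -2.9, 5.2]
gripper_width: 13.8
gripper_force: 45.0
```

Request:
arm_command:
  motion:
    - {"offset": [0, 0, 0], "spin": 0}
    - {"offset": [0, 0, 0], "spin": 0}

```text
time_s: 7.75
ee_pos: [514.3, -60.8, 78.0]
ee_rot: [-179.8, 0.1, 91.1]
force: [-5.4, -3.9, 5.8]
gripper_width: 13.9
gripper_force: 45.0
```

```bash
python3 seg.py w5; python3 - <<'E'
from h import *
s=env.state(); print(s['force'],s['torque'])
cv2.imwrite('pics/w5b.png',cv2.imread('pics/w5.png'))
E
```

```text
7.8 [514.3 -60.8  78. ] [-1.7984e+02  9.0000e-02  9.1110e+01] [514.5   5.2 235.7]
leg 0.62 [321.7 202.7] [513.9 -43.7  42. ]
lever_pivot 0.91 [321.2 248.1] [514.2 -61.4  75. ]
band_orange 0.82 [318.3 201.1] [511.7 -42.7  42. ]
band_blue 0.65 [322.  141.5] [513.4  -4.8  42. ]
red 1315 med [515.5 -74.3  88.5] min [508.3 -91.8  84.2] max [522.7 -44.4  90.9] px 323.2 266.9 atz52 [515.7 -84.5  51. ]
 dir deg -88.82157 through [515.3841  -66.42668] ends [[514.9, -45.1], [515.9, -89.7]]
orange 258 med [514.8 -40.6  52.9] min [504.7 -43.3  46.3] max [525.5 -37.7  55.8] px 323.4 201.8 atz52 [515.  -40.8  51. ]
blue 300 med [513.5  -5.   53.1] min [503.2  -7.7  46.4] max [523.7  -2.2  56. ] px 322.4 142.8 atz52 [513.7  -5.1  51. ]
[-5.7023144  -3.78212562  5.99734702] [-0.59114451  0.74694418  0.01978622]
```

View pics/w5.png

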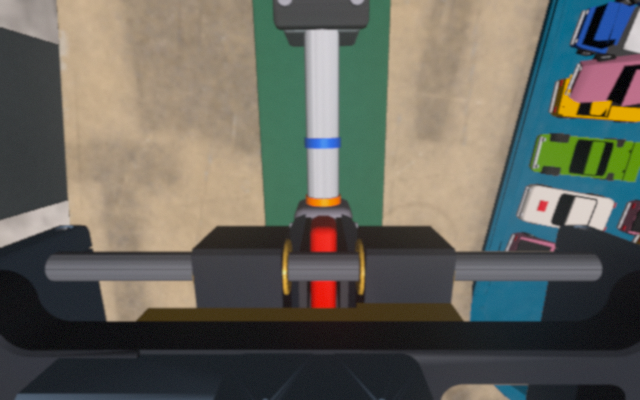

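The picture shows the lever lying along the leg and the orange band at (323,202) still visible in front of the collar. I'll press the lever against its stop and check the edge more closely.

Request:
arm_command:
  motion:
    - {"offset": [0, 0, 0], "spin": -0.03}
    - {"offset": [0, 0, 0], "spin": -0.02}
    - {"offset": [0, 0, 0], "spin": 0}
    - {"offset": [0, 0, 0], "spin": 0}

```text
time_s: 8.55
ee_pos: [514.3, -60.7, 78.0]
ee_rot: [-179.8, 0.0, 93.7]
force: [-4.4, -5.1, 5.8]
gripper_width: 13.7
gripper_force: 45.4
```

```bash
python3 - <<'E'
from seg import *
c,im,d=seg('w6'); s=env.state(); print(s['force'],s['torque'])
cv2.imwrite('pics/w6c.png',cv2.resize(im[120:240,250:400],None,fx=5,fy=5,interpolation=cv2.INTER_CUBIC))
print(c[0]['fx'])
for r in range(186,222,1):
    e=c[2]; print(r,im[r,318:329].mean(0).round().astype(int),np.median(d[r,318:329]).round(1),pts(c,d,(np.arange(400)[:,None]==r)&(abs(np.arange(640)[None]-323)<6))[0].mean(0).round(1))
E
```

```text
8.6 [514.3 -60.7  78. ] [-1.7984e+02  1.0000e-02  9.3670e+01] [511.5   4.9 235.8]
leg 0.78 [324.  204.1] [514.6 -44.5  42. ]
lever_pivot 0.61 [324.6 248.6] [516.1 -61.6  75. ]
band_orange 0.73 [320.4 200.9] [512.2 -42.5  42. ]
band_blue 0.79 [324.3 141.4] [512.2  -4.6  42. ]
red 1295 med [515.4 -74.4  88.5] min [508.2 -90.9  84.7] max [523.1 -44.5  90.7] px 322.8 267.1 atz52 [516.5 -84.4  51. ]
 dir deg -87.95808 through [515.46136  -66.383255] ends [[514.7, -44.9], [516.3, -89.4]]
orange 257 med [515.  -40.4  52.8] min [504.3 -43.   46.6] max [525.2 -37.6  55.4] px 325.0 201.9 atz52 [515.  -40.7  51. ]
blue 304 med [513.9  -4.9  52.8] min [503.5  -7.6  46.8] max [524.2  -2.2  55.5] px 327.1 142.9 atz52 [513.9  -4.9  51. ]
[-5.57425994 -4.79831069  4.96111416] [-0.74508073  0.74879629 -1.30467104]
308.8432276191701
186 [207 202 205] 186.3 [513.1 -30.5  53. ]
187 [207 203 206] 186.8 [513.2 -31.2  52.4]
188 [206 202 205] 186.7 [513.2 -31.8  52.4]
189 [206 202 205] 186.8 [513.3 -32.4  52.5]
190 [206 202 205] 186.9 [513.3 -33.   52.7]
191 [206 202 205] 187.5 [513.3 -33.7  52.2]
192 [206 
[... 586 characters left out ...]
 [513.9 -42.   54.1]
206 [ 51 119 182] 187.9 [513.9 -42.7  53.9]
207 [ 68  90 119] 187.1 [513.9 -43.1  54.8]
208 [83 82 91] 186.1 [514.  -43.3  56.1]
209 [96 90 96] 186.1 [514.  -43.9  56.4]
210 [109 102 108] 184.5 [514.  -44.2  57.6]
211 [120 112 118] 184.7 [514.1 -44.7  57.8]
212 [129 120 127] 184.0 [514.1 -45.2  58.4]
213 [136 126 134] 183.7 [514.1 -45.6  59. ]
214 [132 122 133] 183.9 [514.4 -46.2  59.1]
215 [108 102 119] 183.9 [514.2 -46.9  59. ]
216 [70 68 94] 174.2 [514.1 -44.6  68.7]
217 [39 42 78] 172.3 [514.1 -44.6  70.7]
218 [32 36 76] 170.4 [514.1 -44.6  72.5]
219 [30 35 76] 168.1 [514.1 -44.5  74.7]
220 [30 35 77] 167.0 [514.1 -44.6  76.3]
221 [30 34 77] 165.1 [514.1 -44.6  78.2]
```

View pics/w6c.png

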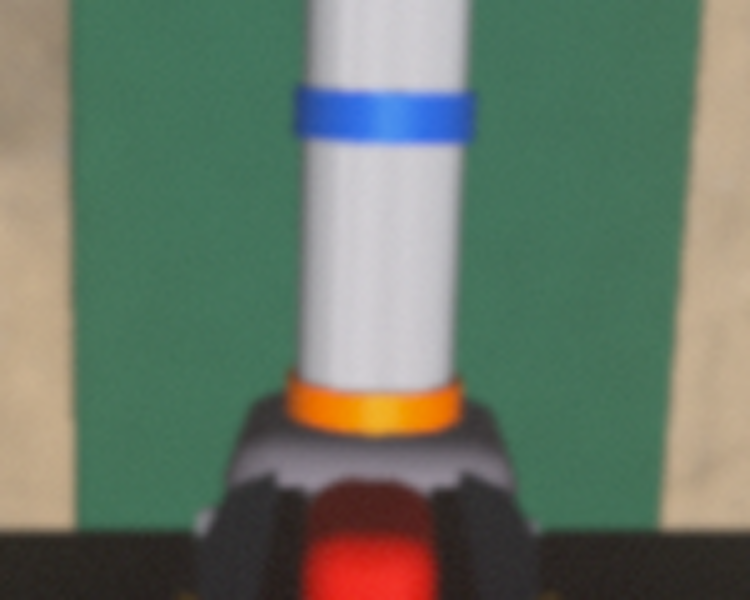

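The crop shows nearly the whole orange band (rows 197.8–206.3 of the full picture) in front of the collar's edge, so the leg is about 2 mm short. The lever is on its stop, with 1.3 N m of torque on the tool. I'll push in 2 mm and measure the visible band against the blue one.

Request:
arm_command:
  motion:
    - {"offset": [0.0021, 0, 0], "spin": 0}
    - {"offset": [0, 0, 0], "spin": 0}
    - {"offset": [0, 0, 0], "spin": 0}
    - {"offset": [0, 0, 0], "spin": 0}

```text
time_s: 9.35
ee_pos: [514.2, -58.5, 78.0]
ee_rot: [-179.9, -0.0, 93.7]
force: [-5.7, -3.9, 5.1]
gripper_width: 13.9
gripper_force: 45.4
```

```bash
cat > edge.py <<'E'
from seg import *
c,im,d=seg(sys.argv[1]); s=env.state(); print(s['force'],s['torque'],s['ee_pos'])
def old():
    m=env.camera_model('wrist'); he=np.array(m['hand_eye']); Rt=R.from_euler('xyz',[-179.84,.01,93.67],degrees=True).as_matrix()
    return (m,Rt@he[:3,:3],Rt@he[:3,3]+np.array([514.3,-60.7,78.0])),cv2.imread('pics/w6.png')
for c,im in (old(),(c,im)):
    sat=cv2.cvtColor(im,cv2.COLOR_BGR2HSV)[...,1].astype(float)
    for t,u0,r0,r1 in [('blue',327,130,156),('orange',325,188,214)]:
        col=sat[r0:r1,u0-5:u0+6].mean(1); h=(col.max())*.5; i=np.nonzero(col>h)[0]; a,b=i[0],i[-1]
        ra=r0+a-(col[a]-h)/(col[a]-col[a-1]); rb=r0+b+(col[b]-h)/(col[b]-col[b+1])
        ya,yb=[atz(c,(u0,r),52.3)[1] for r in (ra,rb)]; print(t,round(ra,2),round(rb,2),ya.round(2),yb.round(2),(ya-yb).round(2))
E
python3 edge.py w7
```

```text
9.4 [514.2 -58.5  78. ] [-1.7985e+02 -1.0000e-02  9.3660e+01] [511.4   7.1 235.8]
leg 0.69 [323.8 204.2] [514.5 -42.4  42. ]
lever_pivot 0.85 [325.5 250. ] [516.6 -60.2  75. ]
band_orange 0.58 [320.8 202.5] [512.5 -41.3  42. ]
band_blue 0.63 [325.5 144. ] [513.  -4.  42.]
red 1294 med [515.3 -72.1  88.5] min [508.1 -88.7  84.3] max [523.1 -42.2  90.7] px 322.8 267.2 atz52 [516.4 -82.3  51. ]
 dir deg -87.95688 through [515.4104   -64.258766] ends [[514.6, -42.8], [516.2, -87.4]]
orange 134 med [515.  -39.3  53. ] min [505.  -40.7  47.3] max [525.1 -37.8  55.4] px 324.9 203.7 atz52 [515.  -39.7  51. ]
blue 306 med [513.9  -4.9  52.9] min [503.   -7.8  46.1] max [524.2  -2.3  55.7] px 326.7 146.8 atz52 [513.8  -5.   51. ]
[-5.0334019  -3.25394133  4.58230031] [-0.72652799  0.79508223 -1.31817488] [514.21123995 -58.53487996  78.00969544]
blue 137.92 148.3 -2.02 -7.99 5.96
orange 198.37 206.97 -38.18 -43.6 5.42
blue 141.86 152.18 -2.09 -8.06 5.96
orange 201.99 206.95 -38.28 -41.42 3.14
```

The visible orange is now 3.1 mm of 6, so the collar edge is at the band's centre. The lever is parallel to the tube (92.0° for both) and against its stop.

```bash
python3 -c "
from workcell import env
print(env.job_done())"
```

```text
the job is handed in; nothing more can be done
None
```

I handed the job in at about 9.5 s on the robot clock: the collar's front edge measured within about 0.2 mm of the orange band's centre, the cam lever is closed against its stop, and the gripper is still holding the leg; no verdict came back.

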